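# Set up the fold-flat table caddy and load it

### The arm

A 7-joint arm with a two-finger parallel gripper is mounted at the origin on the work surface. World frame = base frame: x ahead of the robot, y to its left, z up, the work surface at z = 0. Lengths are in m, angles in rad, forces in N, time in s.
With the tool pointing down it reaches from about 0.425 to 0.925 m from the base axis. Payload 6.8 kg.
Tool frame: the origin (TCP) lies at the very end of the fingers, on their centre line; the grasp point (between the pads) lies 19 mm behind it; z points along the fingers, y is the line along which they close (so a half turn about z gives the same grasp; the last joint's range is limited). The gripper opens to 85 mm and grips with 20 to 120 N. Pads are 22 mm wide; open, the fingers measure 114 mm over their backs; the gripper's body (76 mm by 85 mm) begins 54 mm behind the grasp point. The pads swing forward as they close: fully open they stand 13 mm farther back than shut.
Start: joints at [1.151, 0.477, 0.022, 1.555, -0.011, 1.109, -0.083], TCP at [0.207, -0.642, 0.231] pointing down, gripper open.
Joint ranges: [-2.96, 2.96], [-0.34, 2.1], [-1.41, 1.46], [0.24, 2.44], [-1.37, 4.51], [0.17, 1.92], [-2.96, 2.96]. Speed limits (rad/s): [2.39, 2.39, 3.14, 3.14, 3.14, 3.14, 3.14].

### API

Orientations are given as a rotation vector (axis times angle).
In Python, from bench import r gives the robot as it stands. The module is installed in compiled form; this text tells all that it offers.
- The arm moves only by the tool servo_tool, never from a script. Its argument "commands" is a list of rows, each a list of 7 numbers: the turn, a rotation vector about the world's x, y, z in degrees, then the shift along the world's x, y, z in mm, then the closure, from 0 (fully open) to 1 (shut). A call has 1 to 5 rows; each row is the pose to reach, as a shift and turn from the pose commanded when the call began; what a row does not reach only later rows make up. A row lasts 1/12 s, in which the tool goes at most 41.7 mm and 7.16 degrees, less where a joint would pass 70% of its speed; a pose out of reach is approached as far as the arm can. A call with a gripper value outside its range is refused whole. The fingers move at their own pace and stop on an object; "force" is the grip in N (left out, the last holds). Time passes only in rows, so rows that repeat a pose let the fingers close. It gives the time, the measured TCP pose, the force, the opening and the grip force at its end, in the units of the state.
- r.get_obs(): the state, without advancing time (a new reading comes with each control period).
- r.grab_frame(name): name is "side" or "top" or "wrist"; returns (picture, depth): 384x512x3 uint8, blue, green, red; 384x512 float32, m along the optical axis (not along the pixel's ray), 0 where there is no reading.
- r.camera_info(name): a dict with "vertical_fov" (degrees; the focal length in pixels is half the picture's height over the tangent of half this angle, whatever the lens; pixels are square), "cx", "cy" (the principal point, pixels), "cam_to_world" (4x4, takes a point from camera to world coordinates); the wrist camera has in their place "T_tool_cam" (4x4, takes a point from camera to tool coordinates, whose origin is the TCP and whose axes are the flange's). Camera axes: x right, y up, looking along -z (the intrinsics and any distortion apply to the point x, -y, -z); pixel columns grow to the right and rows downward; lengths in m; the calibration is good to about 2 mm. The wrist camera is an equidistant fisheye: a pixel r from the principal point sees the ray r / f radians off the axis. A picture is of the moment at which its call begins: read the wrist's pose just before it. camera_info takes no time and is no camera call.
- r.hand_in(): hands the job in; it is judged then, once.
The state is a dict: "clock": time; "joints": joint angles; "qvel": joint speeds; "tau": joint torques, N m; "tcp_pos": TCP position; "orientation": TCP orientation; "contact_force": force on the tool from outside, world axes, zero at the start; "moment": the same for the moment, N m; "grip_width": finger opening in m; "gripper_force": force on a finger pad.
Only numpy, scipy, OpenCV 4.12 (cv2) and the standard library are available. Lean on these libraries where they do the work, as an engineer would, in place of code of your own. Each camera call takes 0.05 s, during which the arm holds its last target. There are 200 camera calls.

### The job

Set up the fold-flat steel caddy on the outdoor kitchen's counter: raise its three hinged walls by their orange tabs until each stands square upright. Then stand the amber oil bottle and the wooden pepper mill upright on the caddy's floor, inside the walls, setting them down without dropping or tipping them, and leave everything else where it is.

Things in the scene. Friction and masses are not known exactly. Their poses are not given: they have to be found in the camera images.
- caddy_floor (a point): top centre of the floor of a fold-flat steel caddy, fixed to the counter; floor 130 (x) by 180 mm (y), 12 mm above the counter; the inside is the same size. x towards the front wall (away from the robot), y towards the left wall, z up. The wall on the -x side is fixed upright. Once raised, wall tops stand 72 mm and tab ends 104 mm above the counter
- front (a joint): hinge angle of the front wall, on the caddy's +x side: 0 = folded out level, 12 mm above the counter (it starts between 0 and 0.4), 1.571 = square upright against its stop. Aluminium plate 4 mm thick, 176 mm long along the hinge, 60 mm from hinge to free edge, 0.14 kg. The hinge is stiff (0.2 N m) and stays where it is left
- front_tab (a point): grip point on the front wall's orange tab, which sticks out of the middle of the free edge in the wall's plane: 24 mm wide (along hinge), 8 thick, 32 long. Point: 22 mm past the edge, 82 mm from the hinge axis. x: hinge to free edge; y: along the hinge; z: up when flat, inward when raised. Gripped across the 24 mm from above, it can pivot in the fingers as the wall swings up
- front_hinge (a point): middle of the hinge axis of the front wall, 12 mm above the counter; same axes as the wall's tab
- left (a joint): hinge angle of the left wall, on the caddy's +y side: 0 = folded out level, 12 mm above the counter (it starts between 0 and 0.4), 1.571 = square upright against its stop. Aluminium plate 4 mm thick, 126 mm long along the hinge, 60 mm from hinge to free edge, 0.14 kg. The hinge is stiff (0.2 N m) and stays where it is left
- left_tab (a point): grip point on the left wall's orange tab, which sticks out of the middle of the free edge in the wall's plane: 24 mm wide (along hinge), 8 thick, 32 long. Point: 22 mm past the edge, 82 mm from the hinge axis. x: hinge to free edge; y: along the hinge; z: up when flat, inward when raised. Gripped across the 24 mm from above, it can pivot in the fingers as the wall swings up
- left_hinge (a point): middle of the hinge axis of the left wall, 12 mm above the counter; same axes as the wall's tab
- right (a joint): hinge angle of the right wall, on the caddy's -y side: 0 = folded out level, 12 mm above the counter (it starts between 0 and 0.4), 1.571 = square upright against its stop. Aluminium plate 4 mm thick, 126 mm long along the hinge, 60 mm from hinge to free edge, 0.14 kg. The hinge is stiff (0.2 N m) and stays where it is left
- right_tab (a point): grip point on the right wall's orange tab, which sticks out of the middle of the free edge in the wall's plane: 24 mm wide (along hinge), 8 thick, 32 long. Point: 22 mm past the edge, 82 mm from the hinge axis. x: hinge to free edge; y: along the hinge; z: up when flat, inward when raised. Gripped across the 24 mm from above, it can pivot in the fingers as the wall swings up
- right_hinge (a point): middle of the hinge axis of the right wall, 12 mm above the counter; same axes as the wall's tab
- oil: amber glass oil bottle, black cap, white label, standing loose; straight body 54 mm in diameter up to 118 mm, 150 mm high in all, about 0.32 kg. Origin at the centre of its underside, z up
- mill: wooden pepper mill with a thin steel band near the top, standing loose; 50 mm in diameter at the foot, 47 mm from 45 to 118 mm up, 140 mm high, about 0.25 kg. Origin at the centre of its underside, z up
- vinegar: green glass bottle of the oil bottle's shape and size; not wanted. Origin at the centre of its underside
- bowl: white bowl, 120 mm across, 50 mm high; not wanted. Origin under its centre
- mug: blue mug, 80 mm across, 90 mm high; not wanted. Origin under its centre
- jar: glass jar with red lid, 70 mm across, 90 mm high; not wanted. Origin under its centre
- spatula: spatula 300 mm long, lying flat; not wanted. Origin near its middle
Not all that is in view belongs to the job. Leave any yellow look-alike of the mill alone. What is shaped like the oil but blue is not meant.

How it is judged:
By the outcome, as a careful person would: the job done as asked, in the order asked, and still so for the second after the job is handed in, with the robot touching nothing.
It also fails if it takes over 72 s, if anything falls off the work surface, if the arm or the gripper's body presses on something with over 40 N, if the wrist force passes 120 N, or if a joint passes its speed limit or range.

## Working session

There is one attempt and no reset: what is moved stays moved. The work goes in short steps, Python scripts to look and compute and a tool call to move; the robot and the scene stay as the last step left them, time stands still between calls to the robot, and variables do not carry over. Pictures are saved under pics/ and viewed, at most 10 in all, crops included, and the job is handed in when it is done.

Besides the shell and the picture viewer there is one more tool, called after "Request:" as a command line: name --pt "numbers of a row" for each row, then --argument value for the rest. servo_tool: Moves the arm, as the interface text tells. Its arguments: {"type":"object","properties":{"commands":{"type":"array"},"force":{"type":"number"}},"required":["commands"]}

```bash
mkdir -p pics; cat > h.py <<'E'
import numpy as np, cv2
from bench import r
from scipy.spatial.transform import Rotation as R
def info(n): return r.camera_info(n)
def cloud(n, d, c=None):
    c=c or info(n); f=d.shape[0]/2/np.tan(np.radians(c['vertical_fov'])/2)
    v,u=np.mgrid[:d.shape[0],:d.shape[1]]
    p=np.stack([(u-c['cx'])/f*d,-(v-c['cy'])/f*d,-d],-1)
    T=np.array(c['cam_to_world']); return p@T[:3,:3].T+T[:3,3]
E
python3 - <<'E'
from h import *
for n in ('top','side'):
    b,d=r.grab_frame(n); cv2.imwrite(f'pics/{n}.png',b); np.savez(f'{n}.npz',b=b,d=d)
    c=info(n); print(n,{k:np.round(v,3).tolist() if not isinstance(v,str) else v for k,v in c.items()})
print(r.get_obs())
t=cv2.imread('pics/top.png');s=cv2.imread('pics/side.png')
cv2.imwrite('pics/a.png',cv2.resize(t,(800,600)));cv2.imwrite('pics/b.png',cv2.resize(s,(800,600)))
E
```

```text
top {'vertical_fov': 54.442, 'cx': 257.635, 'cy': 197.805, 'cam_to_world': [[-0.008, 0.998, -0.059, 0.493], [-1.0, -0.007, 0.016, 0.028], [0.016, 0.059, 0.998, 1.594], [0.0, 0.0, 0.0, 1.0]]}
side {'vertical_fov': 42.72, 'cx': 263.868, 'cy': 195.617, 'cam_to_world': [[0.998, 0.024, -0.066, 0.478], [-0.069, 0.501, -0.862, -1.474], [0.012, 0.865, 0.502, 0.906], [0.0, 0.0, 0.0, 1.0]]}
{'clock': 0.1, 'joints': array([ 1.15087992,  0.47776377,  0.0223294 ,  1.55634821, -0.01152109,
        1.1093255 , -0.0831094 ]), 'qvel': array([ 7.83483691e-04, -9.72250768e-05, -5.46034943e-04, -3.34829238e-03,
       -1.77464293e-03,  4.23220021e-04, -6.06927047e-04]), 'tau': array([ 4.97754081e-03, -5.97759247e+01,  1.61371663e+00, -2.81954598e+01,
        1.28316163e-02,  5.08621961e-03,  1.76457206e-06]), 'tcp_pos': array([ 0.20691708, -0.64193087,  0.23039347]), 'orientation': array([-3.10182755e+00, -4.87577909e-01,  5.75801910e-04]), 'contact_force': array([-0.72018226, -0.1590051 ,  0.12985052]), 'moment': array([-0.01033323,  0.05538416, -0.03332184]), 'gripper_force': 0.0, 'grip_width': 0.08523394005220253}
```

View pics/a.png

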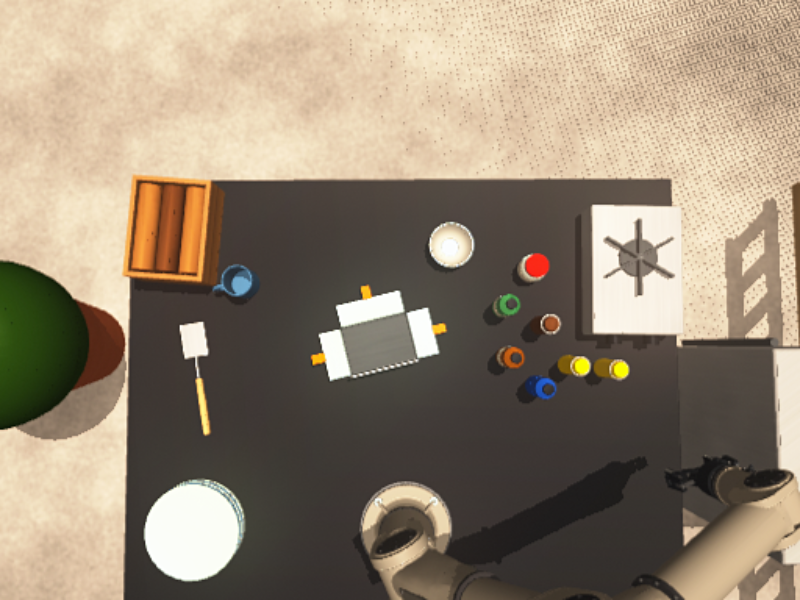

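View pics/b.png

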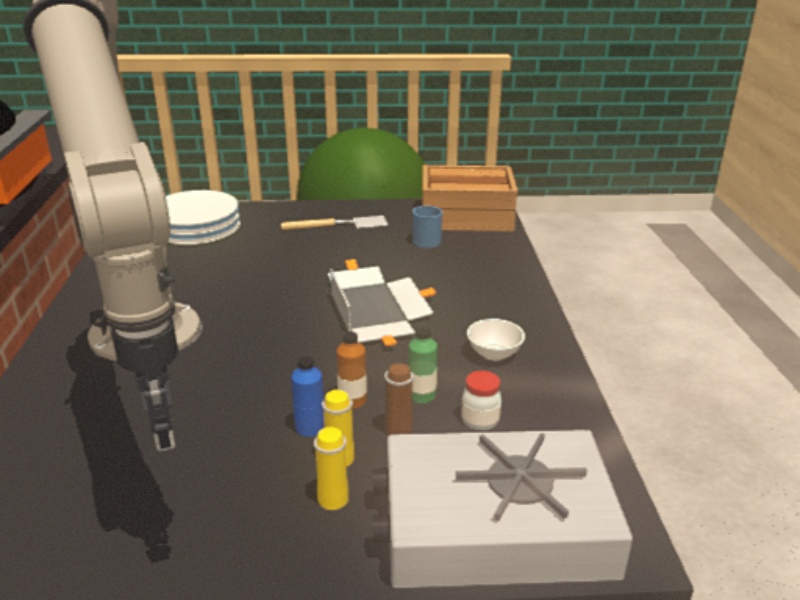

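The top view (800x600 scale) shows the caddy at (380,340) and its tabs: front (366,292), left (318,359), right (438,328). Bottle-shaped candidates are amber (511,357), green (507,304) and blue (543,387). Mill-shaped candidates are brown wood (549,324) and yellow (580,366) and (618,369). The oil is the amber one (black cap, white label) and the mill is the brown one with the steel band. I'll confirm both in a crop and measure.

```bash
cat > m.py <<'E'
from h import *
D={n:np.load(n+'.npz') for n in('top','side')}
b,d=D['top']['b'],D['top']['d']; P=cloud('top',d); hsv=cv2.cvtColor(b,cv2.COLOR_BGR2HSV)
print('counter z',np.nanmedian(P[270:300,200:220,2]))
def at(x,y): return int(x*.64),int(y*.64)
for n,(x,y) in dict(front=(366,292),left=(318,359),right=(438,328)).items():
    u,v=at(x,y); s=np.s_[v-9:v+10,u-9:u+10]
    m=(hsv[s][...,0]>8)&(hsv[s][...,0]<24)&(hsv[s][...,1]>150)&(d[s]>0)
    q=P[s][m]; print(n,m.sum(),np.round(np.median(q,0),4),'min',np.round(q.min(0),3),'max',np.round(q.max(0),3))
for n,(x,y) in dict(oil=(511,357),mill=(549,324),vin=(507,304),blue=(543,387),y1=(580,366),y2=(618,369),jar=(533,266),bowl=(451,245)).items():
    u,v=at(x,y); s=np.s_[v-14:v+15,u-16:u+17]; q=P[s].reshape(-1,3); q=q[d[s].ravel()>0]
    o=[]
    for lo,hi in((.03,.112),(.112,.2)):
        k=q[(q[:,2]>lo)&(q[:,2]<hi)]
        if len(k): o+=[len(k),np.round(np.r_[(k.min(0)+k.max(0))/2][:2],3),np.round(k.max(0)[2],3)]
    print(n,o)
# floor/plates
for n,(x,y) in dict(floor=(380,343),fr=(370,307),le=(333,357),ri=(422,332)).items():
    u,v=at(x,y); q=P[v-4:v+5,u-4:u+5].reshape(-1,3); print(n,np.round(q.mean(0),4))
E
python3 m.py; python3 - <<'E'
import cv2,numpy as np
a=cv2.imread('pics/top.png');s=cv2.imread('pics/side.png')
a=cv2.resize(a[175:270,190:300],(400,345),interpolation=2);s=cv2.resize(s[205:300,180:290],(400,345),interpolation=2)
cv2.imwrite('pics/c.png',np.hstack([a,s]))
E
```

```text
counter z -0.001132796860955576
front 49 [0.6356 0.101  0.0255] min [ 0.616  0.088 -0.007] max [0.653 0.114 0.035]
left 53 [0.4569 0.2294 0.0367] min [ 0.439  0.21  -0.005] max [0.469 0.247 0.05 ]
right 45 [ 0.5339 -0.096   0.0208] min [ 0.521 -0.115 -0.004] max [ 0.547 -0.079  0.031]
oil [62, array([ 0.441, -0.3  ]), np.float64(0.112), 144, array([ 0.457, -0.276]), np.float64(0.157)]
mill [59, array([ 0.542, -0.356]), np.float64(0.111), 121, array([ 0.543, -0.368]), np.float64(0.144)]
vin [53, array([ 0.581, -0.292]), np.float64(0.112), 141, array([ 0.592, -0.267]), np.float64(0.158)]
blue [94, array([ 0.397, -0.38 ]), np.float64(0.111), 150, array([ 0.397, -0.332]), np.float64(0.157)]
y1 [125, array([ 0.432, -0.477]), np.float64(0.111), 127, array([ 0.418, -0.423]), np.float64(0.141)]
y2 [84, array([ 0.427, -0.529]), np.float64(0.111), 129, array([ 0.425, -0.539]), np.float64(0.146)]
jar [259, array([ 0.695, -0.343]), np.float64(0.098)]
bowl [211, array([ 0.76 , -0.128]), np.float64(0.055)]
floor [0.4972 0.0641 0.0114]
fr [0.5945 0.093  0.018 ]
le [0.4606 0.1895 0.0234]
ri [ 0.5259 -0.0502  0.0161]
```

View pics/c.png

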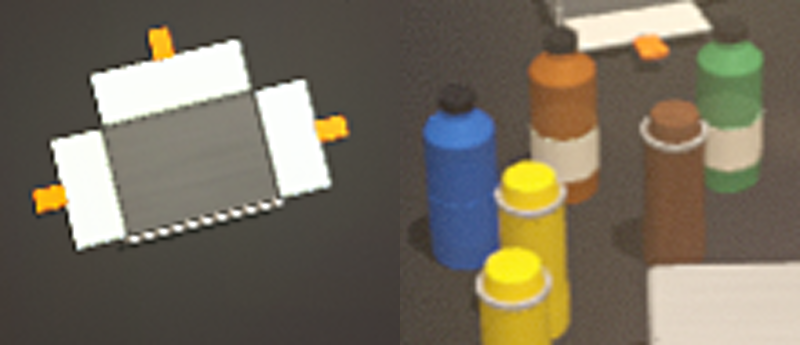

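The crop confirms it: the amber bottle with black cap and white label (565,115) is the oil, and the brown mill with the steel band (675,180) is the mill. The blue bottle and the two yellow mills are decoys. Next I'll refine the positions.

```bash
cat > m2.py <<'E'
from h import *
z=np.load('top.npz'); b,d=z['b'],z['d']; P=cloud('top',d); c=info('top'); T=np.array(c['cam_to_world'])
f=192/np.tan(np.radians(c['vertical_fov'])/2)
def ray(u,v,h):
    w=T[:3,:3]@np.array([(u-c['cx'])/f,-(v-c['cy'])/f,-1]); return T[:3,3]+w*(h-T[2,3])/w[2]
hsv=cv2.cvtColor(b,cv2.COLOR_BGR2HSV).astype(int); V=hsv[...,2]
# floor region: mid grey connected region around floor centre
m=((V>70)&(V<180)&(hsv[...,1]<90)).astype(np.uint8)
roi=np.zeros_like(m); roi[180:250,195:290]=1; m*=roi
n,l,st,ce=cv2.connectedComponentsWithStats(m,connectivity=4); k=l[int(343*.64),int(380*.64)]; print('floor area',st[k])
q=np.array([ray(u,v,.012)[:2] for v,u in np.argwhere(l==k)])
print('floor rect',cv2.minAreaRect((q*1000).astype(np.float32)))
w=((V>185)&(hsv[...,1]<60)).astype(np.uint8)*roi
n,l,st,ce=cv2.connectedComponentsWithStats(w)
for i in range(1,n):
    if st[i][4]>100:
        s=l==i; q=P[s]; rr=cv2.minAreaRect((q[:,:2]*1000).astype(np.float32))
        A=np.c_[q[:,:2],np.ones(len(q))]; co=np.linalg.lstsq(A,q[:,2],rcond=None)[0]
        print('plate',st[i][4],np.round(q.mean(0),4),np.round(rr[0],1),np.round(rr[1],1),rr[2],'slope',np.round(co[:2],3),'ang',np.arctan(np.hypot(*co[:2])))
for nm,(x,y) in dict(front=(366,292),left=(318,359),right=(438,328)).items():
    u,v=int(x*.64),int(y*.64); s=np.s_[v-9:v+10,u-9:u+10]
    mm=(hsv[s][...,0]>8)&(hsv[s][...,0]<24)&(hsv[s][...,1]>150)
    a=np.argwhere(mm)+[v-9,u-9]; cv,cu=a.mean(0); print(nm,'px',cu,cv,'z',np.percentile(P[s][mm][:,2],[50,80]),[np.round(ray(cu,cv,h)[:2],4) for h in(.02,.03,.04)])
for nm,(x,y) in dict(oil=(511,357),mill=(549,324),vin=(507,304),blue=(543,387)).items():
    u,v=int(x*.64),int(y*.64); s=np.s_[v-8:v+9,u-8:u+9]; q=P[s].reshape(-1,3)
    for lo in(.09,.125,.138):
        k=q[q[:,2]>lo]; print(nm,lo,len(k),np.round(k.mean(0),4),np.round((k.min(0)+k.max(0))/2,4)[:2])
E
python3 m2.py
```

```text
floor area [ 195  180   95   70 4152]
floor rect ((517.3548583984375, 67.40768432617188), (397.86474609375, 292.29730224609375), 89.47510528564453)
plate 586 [0.5892 0.0911 0.0171] [589.2  91.1] [ 59.1 175.9] 13.218528747558594 slope [0.134 0.028] ang 0.13583791896778916
plate 414 [ 0.5224 -0.05    0.0308] [516.5 -24.6] [127.8 112.3] 13.15918254852295 slope [-0.91   3.493] ang 1.3005730690609265
plate 423 [0.4664 0.1853 0.0247] [480.9 122.4] [128.3 190.1] 13.15097713470459 slope [ 0.352 -1.557] ang 1.011248245996706
front px 233.86 186.44 z [0.0257308 0.0293355] [array([0.6349, 0.1017]), array([0.634 , 0.1013]), array([0.6331, 0.1008])]
left px 203.20754716981133 229.26415094339623 z [0.03672457 0.04027359] [array([0.4555, 0.2309]), array([0.4558, 0.2296]), array([0.456 , 0.2283])]
right px 280.6222222222222 209.93333333333334 z [0.02075965 0.02533289] [array([ 0.5342, -0.095 ]), array([ 0.5339, -0.0942]), array([ 0.5336, -0.0934])]
oil 0.09 161 [ 0.4586 -0.2709  0.1274] [ 0.4567 -0.2754]
oil 0.125 74 [ 0.4577 -0.2733  0.1402] [ 0.459 -0.276]
oil 0.138 41 [ 0.4585 -0.2753  0.15  ] [ 0.4593 -0.2754]
mill 0.09 135 [ 0.5424 -0.3643  0.128 ] [ 0.543  -0.3677]
mill 0.125 86 [ 0.5423 -0.3672  0.1352] [ 0.5428 -0.3682]
mill 0.138 23 [ 0.5441 -0.3692  0.1404] [ 0.5423 -0.3676]
vin 0.09 161 [ 0.591  -0.261   0.1362] [ 0.5555 -0.1329]
vin 0.125 73 [ 0.5913 -0.2608  0.1606] [ 0.5528 -0.1296]
vin 0.138 42 [ 0.5899 -0.2592  0.1839] [ 0.5481 -0.1253]
blue 0.09 167 [ 0.3827 -0.3446  0.1449] [ 0.4243 -0.1758]
blue 0.125 78 [ 0.384  -0.3406  0.1777] [ 0.4268 -0.1728]
blue 0.138 46 [ 0.3846 -0.3368  0.2115] [ 0.4296 -0.1699]
```

Request:
servo_tool --pt "0 0 5.5 20 33 0 0" --pt "0 0 11 40 66 0 0" --pt "0 0 16.5 60 99 0 0" --pt "0 0 22 80 132 0 0" --pt "0 0 27.5 100 165 0 0" --force 30

```text
clock: 0.52
tcp_pos: [0.3075, -0.4756, 0.231]
orientation: [-2.895, -1.218, 0.0]
contact_force: [1.6, -0.1, -0.2]
grip_width: 0.0854
gripper_force: 0.0
```

Request:
servo_tool --pt "0 0 5.5 20 33 0 0" --pt "0 0 11 40 66 0 0" --pt "0 0 16.5 60 99 0 0" --pt "0 0 22 80 132 0 0" --pt "0 0 27.5 100 165 0 0"

```text
clock: 0.93
tcp_pos: [0.4074, -0.3107, 0.2312]
orientation: [-2.523, -1.871, 0.0]
contact_force: [0.1, -1.0, 0.7]
grip_width: 0.0855
gripper_force: 0.0
```

Request:
servo_tool --pt "0 0 5.5 20 33 0 0" --pt "0 0 11 40 66 0 0" --pt "0 0 16.5 60 99 0 0" --pt "0 0 22 80 132 0 0" --pt "0 0 27.5 100 165 0 0"

```text
clock: 1.35
tcp_pos: [0.5074, -0.1458, 0.2312]
orientation: [-2.006, -2.417, 0.0]
contact_force: [1.0, -0.1, -0.5]
grip_width: 0.0855
gripper_force: 0.0
```

Request:
servo_tool --pt "0 0 2.6 14 23 0 0" --pt "0 0 2.6 28 46 -20 0" --pt "0 0 2.6 28 46 -50 0" --pt "0 0 2.6 28 46 -80 0" --pt "0 0 2.6 28 46 -80 0"

```text
clock: 1.77
tcp_pos: [0.5311, -0.1007, 0.1459]
orientation: [-1.949, -2.453, 0.007]
contact_force: [-1.0, 0.1, -0.2]
grip_width: 0.0854
gripper_force: 0.0
```

```bash
cat > w.py <<'E'
from h import *
import sys
def wrist(name,hs=None):
    o=r.get_obs(); b,d=r.grab_frame('wrist'); cv2.imwrite(f'pics/{name}.png',b); c=info('wrist')
    f=192/np.tan(np.radians(c['vertical_fov'])/2); v,u=np.mgrid[:384,:512]
    x=u-c['cx'];y=v-c['cy']; rr=np.hypot(x,y)+1e-9; th=rr/f
    ray=np.stack([np.sin(th)*x/rr,-np.sin(th)*y/rr,-np.cos(th)],-1)
    p=ray/np.cos(th)[...,None]*d[...,None]
    T=np.eye(4);T[:3,:3]=R.from_rotvec(o['orientation']).as_matrix();T[:3,3]=o['tcp_pos'];T=T@np.array(c['T_tool_cam'])
    return b,d,p@T[:3,:3].T+T[:3,3],o
def orange(b,P,d,c0,rad=.05):
    h=cv2.cvtColor(b,cv2.COLOR_BGR2HSV); m=(h[...,0]>8)&(h[...,0]<24)&(h[...,1]>140)&(h[...,2]>90)&(d>0)
    m&=np.hypot(P[...,0]-c0[0],P[...,1]-c0[1])<rad
    q=P[m]; rc=cv2.minAreaRect((q[:,:2]*1000).astype(np.float32))
    print('orange',m.sum(),np.round(np.median(q,0),4),'rect',np.round(rc[0],1),np.round(rc[1],1),round(rc[2],1),'z%',np.round(np.percentile(q[:,2],[5,50,95]),4))
E
python3 - <<'E'
from w import *
b,d,P,o=wrist('w1'); print(o['tcp_pos'],o['orientation'],info('wrist'))
orange(b,P,d,(.535,-.098))
E
```

```text
[ 0.53109805 -0.10074795  0.14592397] [-1.94939738 -2.45250272  0.00744237] {'vertical_fov': 65.70646984690485, 'cx': 256.82862922820715, 'cy': 187.41114775951937, 'T_tool_cam': array([[ 5.51312766e-04,  9.50704211e-01,  3.10098693e-01,
         7.97843431e-02],
       [ 9.99997922e-01, -1.13270665e-03,  1.69480676e-03,
         8.64495000e-04],
       [ 1.96251078e-03,  3.10097114e-01, -9.50702860e-01,
        -1.42608960e-01],
       [ 0.00000000e+00,  0.00000000e+00,  0.00000000e+00,
         1.00000000e+00]])}
orange 986 [ 0.5336 -0.092   0.0232] rect [534.8 -96.5] [25.7 44.3] 14.0 z% [0.0209 0.0232 0.0252]
```

View pics/w1.png

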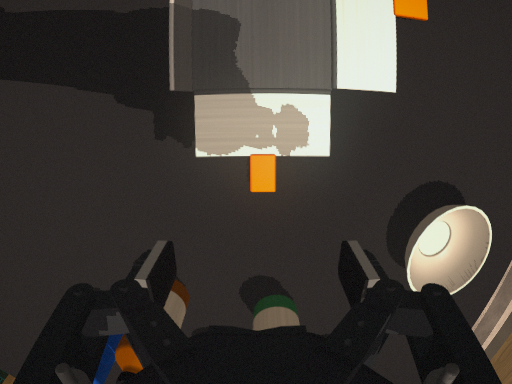

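The wrist view shows the right tab at (263,173), matching the estimate. I'm descending.

Request:
servo_tool --pt "0 0 0 0 0 -30 0" --pt "0 0 0 0 0 -60 0" --pt "0 0 0 0 0 -90 0" --pt "0 0 0 0 0 -90 0" --pt "0 0 0 0 0 -90 0"

```text
clock: 2.23
tcp_pos: [0.535, -0.1018, 0.062]
orientation: [-1.957, -2.457, 0.001]
contact_force: [0.6, 0.3, -0.1]
grip_width: 0.0856
gripper_force: 0.0
```

Request:
servo_tool --pt "0 0 0 0 3 -25 0" --pt "0 0 0 0 3 -50 0.3" --pt "0 0 0 0 3 -58 0.4" --pt "0 0 0 0 3 -58 1" --pt "0 0 0 0 3 -58 1"

```text
clock: 2.65
tcp_pos: [0.5364, -0.0987, 0.0052]
orientation: [1.956, 2.456, 0.001]
contact_force: [0.1, -1.0, 0.1]
grip_width: 0.0387
gripper_force: 0.0
```

Request:
servo_tool --pt "0 0 0 0 0 0 1" --pt "0 0 0 0 0 0 1" --pt "0 0 0 0 0 0 1" --pt "0 0 0 0 0 0 1" --pt "0 0 0 0 0 0 1"

```text
clock: 3.07
tcp_pos: [0.5352, -0.0992, 0.004]
orientation: [1.957, 2.457, -0.001]
contact_force: [-3.5, -2.7, 5.0]
grip_width: 0.0233
gripper_force: 34.3
```

Request:
servo_tool --pt "0 0 0 -0.8 3.3 17.3 1" --pt "0 0 0 -2.2 9.4 32.3 1" --pt "0 0 0 -4.3 18.5 45.8 1" --pt "0 0 0 -7 29.9 57.2 1" --pt "0 0 0 -7 29.9 57.2 1"

```text
clock: 3.48
tcp_pos: [0.5276, -0.0672, 0.0622]
orientation: [1.954, 2.46, -0.001]
contact_force: [-4.3, -1.7, 3.4]
grip_width: 0.0235
gripper_force: 32.2
```

Request:
servo_tool --pt "0 0 0 -3.1 13.4 8.9 1" --pt "0 0 0 -6.6 28.3 14.8 1" --pt "0 0 0 -9.4 40 17.2 1" --pt "0 0 0 -11.6 49.7 17.8 1" --pt "0 0 0 -12.5 53.5 17.8 1"

```text
clock: 3.9
tcp_pos: [0.5151, -0.0152, 0.079]
orientation: [1.955, 2.458, -0.003]
contact_force: [-1.6, -6.4, 4.4]
grip_width: 0.0229
gripper_force: 29.1
```

Request:
servo_tool --pt "0 0 0 0 0 0 1" --pt "0 0 0 -0.5 2 0 1" --pt "0 0 0 -0.5 2 0 1"

```text
clock: 4.15
tcp_pos: [0.5148, -0.0138, 0.0789]
orientation: [1.956, 2.457, -0.003]
contact_force: [-4.5, -5.5, 6.1]
grip_width: 0.0227
gripper_force: 29.5
```

Request:
servo_tool --pt "0 0 0 -0.5 2 0 1" --pt "0 0 0 -0.9 4 0 1" --pt "0 0 0 -0.9 4 0 1" --pt "0 0 0 -0.9 4 0 1"

```text
clock: 4.48
tcp_pos: [0.5139, -0.0102, 0.0787]
orientation: [1.957, 2.457, -0.003]
contact_force: [-3.7, -5.1, 4.9]
grip_width: 0.0229
gripper_force: 29.4
```

```bash
python3 - <<'E'
from w import *
b,d,P,o=wrist('w2'); print(o['tcp_pos'],o['contact_force'],o['moment'])
t,dt=r.grab_frame('top'); s,ds=r.grab_frame('side')
np.savez('top2.npz',b=t,d=dt)
cv2.imwrite('pics/d.png',np.hstack([cv2.resize(t[175:260,190:300],(440,340),interpolation=2),cv2.resize(s[150:235,190:280],(360,340),interpolation=2)]))
E
```

```text
[ 0.51391826 -0.01016066  0.07872657] [-3.65342374 -5.06627789  4.90080253] [-1.4575164   0.6070003  -0.02660521]
```

View pics/d.png

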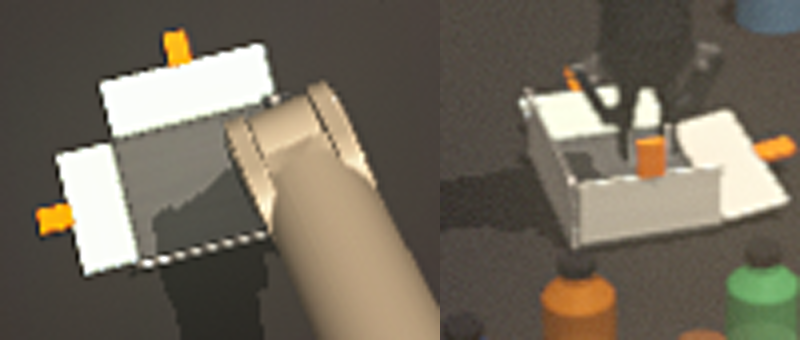

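The side view shows the right wall near upright with its tab at (650,157). I'll measure its tilt from the side camera's depth.

```bash
cat > tilt.py <<'E'
from h import *
s,d=r.grab_frame('side'); P=cloud('side',d); C=np.array([.496,.069,.012]); t=np.radians(13.2)
M=np.array([[np.cos(t),np.sin(t),0],[-np.sin(t),np.cos(t),0],[0,0,1]]); Q=(P-C)@M.T
h=cv2.cvtColor(s,cv2.COLOR_BGR2HSV); og=(h[...,0]>8)&(h[...,0]<24)&(h[...,1]>140)&(d>0)
def fit(n,m,ax):
    q=Q[m]
    if len(q)<15: print(n,'few',len(q)); return
    k=np.polyfit(q[:,2],q[:,ax],1); e=q[:,ax]-np.polyval(k,q[:,2]); g=abs(e)<.006; k=np.polyfit(q[g,2],q[g,ax],1)
    print(n,g.sum(),'slope d/dz %.3f'%k[0],'pos@z=.03 %.4f'%np.polyval(k,.03),'zmax %.3f'%q[:,2].max())
for z0 in (0.008,):
    fit('right wall',(Q[...,2]>z0)&(Q[...,2]<.056)&(abs(Q[...,0])<.055)&(Q[...,1]<-.06)&(Q[...,1]>-.13),1)
    fit('left wall',(Q[...,2]>z0)&(Q[...,2]<.056)&(abs(Q[...,0])<.055)&(Q[...,1]>.06)&(Q[...,1]<.13),1)
    fit('front wall',(Q[...,2]>z0)&(Q[...,2]<.056)&(abs(Q[...,1])<.075)&(Q[...,0]>.04)&(Q[...,0]<.1),0)
for n,m in dict(right=(abs(Q[...,0])<.03)&(Q[...,1]<-.05)&(Q[...,1]>-.2),left=(abs(Q[...,0])<.03)&(Q[...,1]>.05)&(Q[...,1]<.2),front=(abs(Q[...,1])<.03)&(Q[...,0]>.04)).items():
    q=Q[m&og&(Q[...,2]>-.01)]; print('tab',n,len(q),np.round(np.median(q,0),4) if len(q) else '')
E
python3 tilt.py
```

```text
right wall 343 slope d/dz -0.017 pos@z=.03 -0.0934 zmax 0.056
left wall 37 slope d/dz 1.053 pos@z=.03 0.1355 zmax 0.022
front wall 23 slope d/dz 1.656 pos@z=.03 0.1229 zmax 0.014
tab right 61 [-0.0032 -0.097   0.0804]
tab left 8 [-0.0147  0.1602  0.0252]
tab front 42 [ 0.1403 -0.0032  0.0157]
```

Request:
servo_tool --pt "0 0 0 0 0 0 0" --pt "0 0 0 0 0 0 0" --pt "0 0 0 0 0 0 0" --pt "0 0 0 0 0 40 0" --pt "0 0 0 0 0 80 0"

```text
clock: 5.1
tcp_pos: [0.5125, -0.0082, 0.1574]
orientation: [-1.952, -2.455, 0.003]
contact_force: [2.0, -1.1, 0.8]
grip_width: 0.0819
gripper_force: 0.0
```

Request:
servo_tool --pt "0 0 -7 9 8 0 0" --pt "0 0 -14 18 16 0 0" --pt "0 0 -21 27 24 0 0" --pt "0 0 -28 36 32 0 0" --pt "0 0 -35 45 40 0 0"

```text
clock: 5.52
tcp_pos: [0.5599, 0.0321, 0.1585]
orientation: [-2.61, -1.749, -0.002]
contact_force: [-0.0, -0.2, 0.2]
grip_width: 0.0855
gripper_force: 0.0
```

Request:
servo_tool --pt "0 0 -7 9 8 0 0" --pt "0 0 -14 18 16 0 0" --pt "0 0 -21 27 24 0 0" --pt "0 0 -28 36 32 0 0" --pt "0 0 -35 45 40 0 0"

```text
clock: 5.93
tcp_pos: [0.6047, 0.0723, 0.1583]
orientation: [-3.014, -0.883, -0.001]
contact_force: [0.2, -0.4, 0.4]
grip_width: 0.0854
gripper_force: 0.0
```

Request:
servo_tool --pt "0 0 -7 12 11 0 0" --pt "0 0 -14 24 22 0 0" --pt "0 0 -20 36 33 0 0" --pt "0 0 -20 36 33 -20 0" --pt "0 0 -20 36 33 -20 0"

```text
clock: 6.35
tcp_pos: [0.6388, 0.1056, 0.1354]
orientation: [-3.121, -0.358, 0.006]
contact_force: [-0.3, 0.3, -1.1]
grip_width: 0.0849
gripper_force: 0.0
```

```bash
python3 - <<'E'
from w import *
b,d,P,o=wrist('w3'); print(o['tcp_pos'],o['orientation'])
orange(b,P,d,(.635,.101)); orange(b,P,d,(.457,.23))
import runpy
E
python3 tilt.py | head -1
```

```text
[0.63883838 0.10564785 0.13539583] [-3.12056375 -0.35845965  0.00578167]
orange 1017 [0.6345 0.1039 0.0275] rect [631.  102.3] [40.3 26.3] 13.5 z% [0.0238 0.0275 0.0299]
right wall 345 slope d/dz -0.046 pos@z=.03 -0.0932 zmax 0.056
  return _methods._mean(a, axis=axis, dtype=dtype,
  ret = um.true_divide(
Traceback (most recent call last):
  File "w.py", line 15, in orange
    print('orange',m.sum(),np.round(np.median(q,0),4),'rect',np.round(rc[0],1),np.round(rc[1],1),round(rc[2],1),'z%',np.round(np.percentile(q[:,2],[5,50,95]),4))
                                                                                                                              ~~~~~~~~~~~~~^^^^^^^^^^^^^^^^^^
IndexError: index -1 is out of bounds for axis 0 with size 0
```

Request:
servo_tool --pt "0 0 0 0 -0.5 -40 0" --pt "0 0 0 0 -0.5 -80 0" --pt "0 0 0 0 -0.5 -110 0.2" --pt "0 0 0 0 -0.5 -130 0.4" --pt "0 0 0 0 -0.5 -130 0.4"

```text
clock: 6.87
tcp_pos: [0.6369, 0.1022, 0.0045]
orientation: [3.121, 0.354, -0.011]
contact_force: [-1.0, 0.0, 0.5]
grip_width: 0.0519
gripper_force: 0.0
```

Request:
servo_tool --pt "0 0 0 0 0 0 1" --pt "0 0 0 0 0 0 1" --pt "0 0 0 0 0 0 1" --pt "0 0 0 0 0 0 1" --pt "0 0 0 0 0 0 1" --force 30

```text
clock: 7.28
tcp_pos: [0.6413, 0.1054, 0.0104]
orientation: [-3.119, -0.356, -0.005]
contact_force: [-0.9, 5.1, 2.3]
grip_width: 0.0229
gripper_force: 31.9
```

Request:
servo_tool --pt "0 0 0 -4.1 -1 17 1" --pt "0 0 0 -11 -2.6 31.8 1" --pt "0 0 0 -20.6 -4.8 44.8 1" --pt "0 0 0 -32.6 -7.6 55.6 1" --pt "0 0 0 -32.6 -7.6 55.6 1"

```text
clock: 7.7
tcp_pos: [0.6066, 0.0971, 0.0662]
orientation: [-3.12, -0.356, -0.003]
contact_force: [-2.3, 5.7, -0.8]
grip_width: 0.0229
gripper_force: 31.5
```

Request:
servo_tool --pt "0 0 0 -13.8 -3.2 8.1 1" --pt "0 0 0 -28.9 -6.8 13.3 1" --pt "0 0 0 -40.8 -9.6 15.1 1" --pt "0 0 0 -46.4 -10.9 15.3 1" --pt "0 0 0 -49 -11.6 15.3 1"

```text
clock: 8.12
tcp_pos: [0.5619, 0.0864, 0.0822]
orientation: [-3.119, -0.356, -0.015]
contact_force: [4.8, 6.9, 0.1]
grip_width: 0.0229
gripper_force: 29.4
```

Request:
servo_tool --pt "0 0 0 -1 0 0 1" --pt "0 0 0 -2 -0.5 0 1" --pt "0 0 0 -2 -0.5 0 1" --pt "0 0 0 -2 -0.5 0 1"

```text
clock: 8.45
tcp_pos: [0.5607, 0.0862, 0.0822]
orientation: [-3.119, -0.356, -0.015]
contact_force: [3.1, 6.0, 4.0]
grip_width: 0.023
gripper_force: 29.8
```

```bash
python3 tilt.py; python3 -c "
from h import *
o=r.get_obs();print(o['tcp_pos'],o['contact_force'])"
```

```text
right wall 331 slope d/dz -0.017 pos@z=.03 -0.0929 zmax 0.056
left wall 47 slope d/dz 1.304 pos@z=.03 0.1387 zmax 0.023
front wall 130 slope d/dz 0.135 pos@z=.03 0.0653 zmax 0.055
tab right 66 [-0.003  -0.0967  0.0795]
tab left 42 [-0.0057  0.1623  0.027 ]
tab front 5 [ 0.0705 -0.0095  0.0635]
[0.56067537 0.08612368 0.08221662] [2.4513985  6.34939808 5.08354805]
```

Request:
servo_tool --pt "0 0 0 -2 -0.5 0 1" --pt "0 0 0 -4 -1 0 1" --pt "0 0 0 -6 -1.4 0 1" --pt "0 0 0 -6 -1.4 0 1" --pt "0 0 0 -6 -1.4 0 1"

```text
clock: 8.92
tcp_pos: [0.5545, 0.0847, 0.0821]
orientation: [-3.119, -0.355, -0.015]
contact_force: [4.1, 6.7, 4.5]
grip_width: 0.0232
gripper_force: 29.5
```

```bash
python3 tilt.py; python3 - <<'E'
from w import *
b,d,P,o=wrist('w4'); print(o['tcp_pos'],o['contact_force'])
cv2.imwrite('pics/e.png',np.hstack([b[:300,100:400],cv2.resize(r.grab_frame('side')[0][150:235,190:290],(353,300),interpolation=2)]))
E
```

```text
right wall 348 slope d/dz -0.002 pos@z=.03 -0.0933 zmax 0.056
left wall 52 slope d/dz 1.647 pos@z=.03 0.1471 zmax 0.021
front wall 104 slope d/dz 0.066 pos@z=.03 0.0635 zmax 0.056
tab right 66 [-0.0033 -0.0966  0.08  ]
tab left 42 [-0.0058  0.1646  0.0269]
tab front 3 [0.0442 0.0254 0.0047]
[0.55456209 0.08468197 0.08214885] [2.27632721 5.30113038 4.83319096]
```

View pics/e.png

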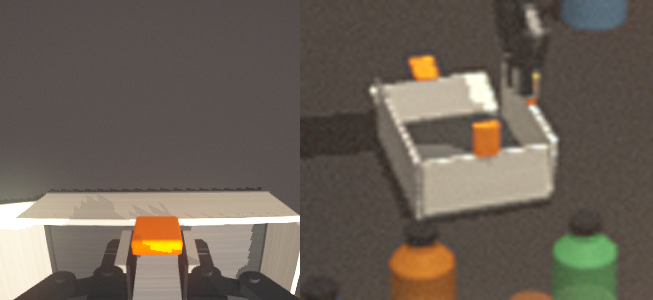

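```bash
cat > wt.py <<'E'
from w import *
def plane(ax,sgn,off,name='wt'):
    """outer face tilt of the wall on side sgn of axis ax (0=x,1=y) from wrist depth"""
    b,d,P,o=wrist(name); C=np.array([.496,.069,.012]); t=np.radians(13.2)
    M=np.array([[np.cos(t),np.sin(t),0],[-np.sin(t),np.cos(t),0],[0,0,1]]); Q=(P-C)@M.T; Q=Q[d>0]
    a=Q[:,ax]*sgn; l=Q[:,1-ax]
    m=(Q[:,2]>.005)&(Q[:,2]<.052)&(abs(a-off)<.025)&(abs(l)<.055); q=np.c_[Q[m,2],l[m],np.ones(m.sum())]; y=a[m]
    for i in range(5):
        k=np.linalg.lstsq(q,y,rcond=None)[0]; e=abs(y-q@k); g=e<max(.0025,np.percentile(e,80)*.7); q,y=q[g],y[g]
        if g.all(): break
    zs=[(round(float(z),3),round(float(np.median(a[m][abs(Q[m,2]-z)<.003])),4)) for z in(.01,.02,.03,.04,.05)]
    print('outward slope %.3f (n=%d) yaw slope %.3f offset@0 %.4f'%(k[0],len(y),k[1],k[2]),zs)
    tcp=(o['tcp_pos']-C)@M.T; print('tcp caddy',np.round(tcp,4),'F',np.round(o['contact_force'],1))
if __name__=='__main__': import sys; plane(int(sys.argv[1]),int(sys.argv[2]),float(sys.argv[3]))
E
python3 wt.py 0 1 .066
```

```text
outward slope 0.066 (n=3371) yaw slope -0.006 offset@0 0.0679 [(0.01, 0.0686), (0.02, 0.0693), (0.03, 0.0699), (0.04, 0.0706), (0.05, 0.0712)]
tcp caddy [0.0606 0.0019 0.0701] F [2.6 6.1 5.6]
```

Request:
servo_tool --pt "0 0 0 -2 -0.5 0 1" --pt "0 0 0 -4 -1 0 1" --pt "0 0 0 -6 -1.4 0 1" --pt "0 0 0 -8 -1.8 0 1" --pt "0 0 0 -8 -1.8 0 1"

```text
clock: 9.53
tcp_pos: [0.5486, 0.0832, 0.0818]
orientation: [-3.118, -0.356, -0.022]
contact_force: [10.5, 8.2, -5.9]
grip_width: 0.0229
gripper_force: 30.5
```

```bash
python3 wt.py 0 1 .066
```

```text
outward slope 0.001 (n=3847) yaw slope -0.006 offset@0 0.0680 [(0.01, 0.068), (0.02, 0.068), (0.03, 0.068), (0.04, 0.068), (0.05, 0.0681)]
tcp caddy [0.0544 0.0018 0.0698] F [10.5  8.2 -5.9]
```

Request:
servo_tool --pt "0 0 0 0 0 0 0" --pt "0 0 0 0 0 0 0" --pt "0 0 0 0 0 0 0" --pt "0 0 0 0 0 35 0" --pt "0 0 0 0 0 75 0"

```text
clock: 10.0
tcp_pos: [0.5398, 0.0791, 0.1525]
orientation: [3.12, 0.353, -0.012]
contact_force: [1.5, -0.0, 0.1]
grip_width: 0.0817
gripper_force: 0.0
```

```bash
python3 wt.py 0 1 .066
```

```text
outward slope -0.001 (n=1503) yaw slope -0.006 offset@0 0.0682 [(0.01, 0.0682), (0.02, 0.0681), (0.03, 0.0681), (0.04, 0.0681), (0.05, 0.0681)]
tcp caddy [ 0.045  -0.0002  0.1405] F [ 1.5 -0.   0.1]
```

Request:
servo_tool --pt "0 0 7 -6 11 0 0" --pt "0 0 14 -12 22 0 0" --pt "0 0 21 -18 33 0 0" --pt "0 0 28 -24 44 0 0" --pt "0 0 35 -30 55 0 0"

```text
clock: 10.47
tcp_pos: [0.5122, 0.1351, 0.1543]
orientation: [2.866, 1.284, -0.0]
contact_force: [-0.0, -0.8, -0.0]
grip_width: 0.0856
gripper_force: 0.0
```

Request:
servo_tool --pt "0 0 7 -6 11 0 0" --pt "0 0 14 -12 22 0 0" --pt "0 0 21 -18 33 0 0" --pt "0 0 28 -24 44 0 0" --pt "0 0 35 -30 55 0 0"

```text
clock: 10.88
tcp_pos: [0.4823, 0.1901, 0.1542]
orientation: [2.348, 2.086, -0.001]
contact_force: [-0.1, -0.3, -1.2]
grip_width: 0.0857
gripper_force: 0.0
```

Request:
servo_tool --pt "0 0 7 -9 14 0 0" --pt "0 0 14 -18 28 0 0" --pt "0 0 20 -28 42 0 0" --pt "0 0 20 -28 42 0 0" --pt "0 0 20 -28 42 0 0"

```text
clock: 11.3
tcp_pos: [0.4543, 0.2324, 0.1542]
orientation: [1.957, 2.457, -0.0]
contact_force: [-0.3, -0.5, 0.2]
grip_width: 0.0852
gripper_force: 0.0
```

```bash
python3 - <<'E'
from w import *
b,d,P,o=wrist('w5'); print(o['tcp_pos'],o['orientation'])
orange(b,P,d,(.455,.23))
E
```

```text
[0.45431914 0.23239968 0.15422577] [ 1.95720623e+00  2.45697626e+00 -4.26067224e-04]
orange 131 [0.4532 0.2463 0.0404] rect [456.9 236.3] [28.  32.3] 87.4 z% [-0.0002  0.0404  0.0431]
```

Request:
servo_tool --pt "0 0 0 0 1.5 -40 0" --pt "0 0 0 0 1.5 -80 0" --pt "0 0 0 0 1.5 -110 0.2" --pt "0 0 0 0 1.5 -133 0.4" --pt "0 0 0 0 1.5 -133 0.4"

```text
clock: 11.77
tcp_pos: [0.4526, 0.2307, 0.0171]
orientation: [-1.959, -2.453, 0.012]
contact_force: [-0.0, -0.5, -0.4]
grip_width: 0.052
gripper_force: 0.0
```

Request:
servo_tool --pt "0 0 0 0 0 0 1" --pt "0 0 0 0 0 0 1" --pt "0 0 0 0 0 0 1" --pt "0 0 0 0 0 0 1" --pt "0 0 0 0 0 0 1"

```text
clock: 12.18
tcp_pos: [0.4551, 0.234, 0.0225]
orientation: [1.956, 2.457, 0.002]
contact_force: [-2.9, -0.9, 1.7]
grip_width: 0.0233
gripper_force: 32.1
```

Request:
servo_tool --pt "0 0 0 1.6 -6.6 16.6 1" --pt "0 0 0 3.7 -15.7 30.1 1" --pt "0 0 0 6.3 -27.1 41.5 1" --pt "0 0 0 9.5 -40.5 50.4 1" --pt "0 0 0 9.5 -40.5 50.4 1"

```text
clock: 12.6
tcp_pos: [0.4651, 0.1922, 0.0734]
orientation: [1.96, 2.454, 0.002]
contact_force: [-2.1, -1.9, 2.3]
grip_width: 0.0234
gripper_force: 31.1
```

Request:
servo_tool --pt "0 0 0 3.5 -14.9 5.9 1" --pt "0 0 0 6.2 -26.6 8.3 1" --pt "0 0 0 8.5 -36.2 8.9 1" --pt "0 0 0 9.6 -40.9 8.9 1" --pt "0 0 0 10.3 -44 8.9 1"

```text
clock: 13.02
tcp_pos: [0.4749, 0.1513, 0.0812]
orientation: [-1.956, -2.458, -0.005]
contact_force: [-2.1, 5.7, 2.5]
grip_width: 0.0231
gripper_force: 29.3
```

Request:
servo_tool --pt "0 0 0 0.4 -2 0 1" --pt "0 0 0 0.9 -4 0 1" --pt "0 0 0 0.9 -4 0 1" --pt "0 0 0 0.9 -4 0 1"

```text
clock: 13.35
tcp_pos: [0.4756, 0.1484, 0.081]
orientation: [-1.954, -2.459, -0.006]
contact_force: [-2.1, 5.2, 1.3]
grip_width: 0.0233
gripper_force: 29.7
```

```bash
python3 wt.py 1 1 .09; python3 tilt.py
```

```text
outward slope 0.000 (n=3990) yaw slope 0.006 offset@0 0.0958 [(0.01, 0.0958), (0.02, 0.0959), (0.03, 0.0958), (0.04, 0.0958), (0.05, 0.0959)]
tcp caddy [-0.0017  0.082   0.069 ] F [-2.1  5.2  1.3]
right wall 331 slope d/dz -0.017 pos@z=.03 -0.0932 zmax 0.056
left wall 271 slope d/dz 0.013 pos@z=.03 0.0915 zmax 0.056
front wall 102 slope d/dz 0.002 pos@z=.03 0.0614 zmax 0.056
tab right 65 [-0.0029 -0.0959  0.0795]
tab left 43 [0.0006 0.0892 0.0806]
tab front 25 [ 0.0614 -0.0056  0.0844]
```

Request:
servo_tool --pt "0 0 0 0 0 0 0" --pt "0 0 0 0 0 0 0" --pt "0 0 0 0 0 0 0" --pt "0 0 0 0 0 40 0" --pt "0 0 0 0 0 80 0"

```text
clock: 13.87
tcp_pos: [0.4735, 0.1445, 0.1595]
orientation: [-1.954, -2.455, 0.007]
contact_force: [2.0, -0.2, -0.3]
grip_width: 0.0814
gripper_force: 0.0
```

```bash
python3 wt.py 1 1 .094
```

```text
outward slope -0.001 (n=1471) yaw slope 0.007 offset@0 0.0960 [(0.01, 0.0958), (0.02, 0.0959), (0.03, 0.0959), (0.04, 0.0959), (0.05, 0.0958)]
tcp caddy [-0.0047  0.0787  0.1475] F [ 2.  -0.2 -0.3]
```

Request:
servo_tool --pt "0 0 0 9 -38 10 0" --pt "0 0 0 18 -76 20 0" --pt "0 0 0 27 -114 30 0" --pt "0 0 0 36 -152 40 0" --pt "0 0 0 46 -190 40 0"

```text
clock: 14.33
tcp_pos: [0.5225, -0.0468, 0.2027]
orientation: [1.955, 2.455, 0.002]
contact_force: [1.0, -0.2, 0.2]
grip_width: 0.0854
gripper_force: 0.0
```

```bash
python3 wt.py 1 -1 .09; python3 - <<'E'
from w import *
b,d,P,o=wrist('w6'); print(o['tcp_pos'],o['orientation'])
np.save('w6.npy',P)
E
```

```text
outward slope 0.030 (n=920) yaw slope -0.006 offset@0 0.0882 [(0.01, 0.0883), (0.02, 0.0887), (0.03, 0.0891), (0.04, 0.0894), (0.05, 0.0897)]
tcp caddy [-0.0006 -0.1188  0.1907] F [ 1.  -0.2  0.2]
[ 0.52372357 -0.05661505  0.20150461] [ 1.96626057  2.44241874 -0.0037463 ]
```

View pics/w6.png

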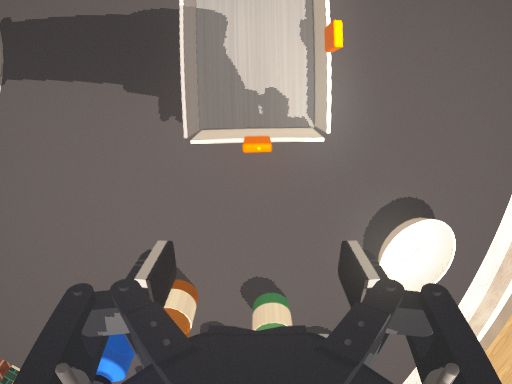

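The caddy is up with all three walls raised (right tab at (257,144)). The arm was still settling during that measurement, so I'll re-measure the right wall.

```bash
for i in 1 2 3 4; do python3 wt.py 1 -1 .09; done
```

```text
outward slope 0.023 (n=812) yaw slope -0.006 offset@0 0.0886 [(0.01, 0.0889), (0.02, 0.0892), (0.03, 0.0892), (0.04, 0.0894), (0.05, 0.0898)]
tcp caddy [-0.002  -0.1248  0.1888] F [-0.7  0.2  0.2]
outward slope 0.029 (n=896) yaw slope -0.005 offset@0 0.0883 [(0.01, 0.0884), (0.02, 0.0888), (0.03, 0.089), (0.04, 0.0894), (0.05, 0.0896)]
tcp caddy [-0.0019 -0.1207  0.1884] F [-0.9  0.5 -1.2]
outward slope 0.032 (n=938) yaw slope -0.005 offset@0 0.0881 [(0.01, 0.0883), (0.02, 0.0887), (0.03, 0.0891), (0.04, 0.0894), (0.05, 0.0896)]
tcp caddy [-0.0017 -0.1177  0.1884] F [-0.1  0.5  0.4]
outward slope 0.033 (n=962) yaw slope -0.005 offset@0 0.0881 [(0.01, 0.0884), (0.02, 0.0887), (0.03, 0.0891), (0.04, 0.0894), (0.05, 0.0897)]
tcp caddy [-0.0015 -0.116   0.1883] F [0.8 0.6 0.6]
```

Right wall still leans about 0.03 rad outward. I'll nudge its tab home from outside with shut fingers.

Request:
servo_tool --pt "0 0 0 3 -14 0 1" --pt "0 0 0 3 -14 -20 1" --pt "0 0 0 3 -14 -50 1" --pt "0 0 0 3 -14 -80 1" --pt "0 0 0 3 -14 -110 1"

```text
clock: 15.05
tcp_pos: [0.5243, -0.0566, 0.0897]
orientation: [1.953, 2.46, 0.002]
contact_force: [1.2, -0.2, 0.1]
grip_width: 0.0257
gripper_force: 0.0
```

Request:
servo_tool --pt "0 0 0 0 0 0 1" --pt "0 0 0 0 0 0 1" --pt "0 0 0 -1 4 0 1" --pt "0 0 0 -2 9 0 1" --pt "0 0 0 -2 9 0 1"

```text
clock: 15.47
tcp_pos: [0.5234, -0.0477, 0.0924]
orientation: [1.953, 2.458, 0.004]
contact_force: [0.3, 0.3, -0.1]
grip_width: 0.0
gripper_force: 0.0
```

Request:
servo_tool --pt "0 0 0 -1 4 0 1" --pt "0 0 0 -2 8 0 1" --pt "0 0 0 -2 9 0 1" --pt "0 0 0 -2 9 0 1"

```text
clock: 15.8
tcp_pos: [0.5204, -0.04, 0.0908]
orientation: [1.955, 2.458, 0.001]
contact_force: [-0.1, -0.1, 0.6]
grip_width: -0.0002
gripper_force: 0.0
```

Request:
servo_tool --pt "0 0 0 0 2 0 1" --pt "0 0 0 -1 4 0 1" --pt "0 0 0 -1 4 0 1" --pt "0 0 0 -1 4 0 1"

```text
clock: 16.13
tcp_pos: [0.5192, -0.0365, 0.0905]
orientation: [-1.956, -2.458, 0.0]
contact_force: [-0.6, -0.1, -0.4]
grip_width: 0.0001
gripper_force: 0.0
```

```bash
python3 wt.py 1 -1 .09;python3 wt.py 1 -1 .09
```

```text
outward slope 0.028 (n=3622) yaw slope -0.006 offset@0 0.0881 [(0.01, 0.0884), (0.02, 0.0887), (0.03, 0.0889), (0.04, 0.0892), (0.05, 0.0895)]
tcp caddy [-0.0015 -0.108   0.0785] F [-0.6 -0.1 -0.4]
outward slope 0.028 (n=3627) yaw slope -0.006 offset@0 0.0881 [(0.01, 0.0884), (0.02, 0.0886), (0.03, 0.0889), (0.04, 0.0892), (0.05, 0.0894)]
tcp caddy [-0.0015 -0.108   0.0784] F [-0.   0.2 -0.4]
```

Request:
servo_tool --pt "0 0 0 -0.5 2 0 1" --pt "0 0 0 -1 4 0 1" --pt "0 0 0 -1 4 0 1" --pt "0 0 0 -1 4 0 1"

```text
clock: 16.57
tcp_pos: [0.5185, -0.0339, 0.0906]
orientation: [1.957, 2.456, -0.002]
contact_force: [2.0, -5.3, -0.1]
grip_width: 0.0002
gripper_force: 2.6
```

```bash
python3 wt.py 1 -1 .09
```

```text
outward slope 0.000 (n=3405) yaw slope -0.006 offset@0 0.0881 [(0.01, 0.0881), (0.02, 0.0881), (0.03, 0.0881), (0.04, 0.0881), (0.05, 0.0881)]
tcp caddy [-0.0016 -0.1053  0.0786] F [ 2.  -5.3 -0.1]
```

Request:
servo_tool --pt "0 0 0 -0.2 1 0 1" --pt "0 0 0 -0.5 2 0 1" --pt "0 0 0 -0.5 2 0 1" --pt "0 0 0 -0.5 2 0 1"

```text
clock: 16.95
tcp_pos: [0.5184, -0.0338, 0.0906]
orientation: [1.958, 2.453, -0.003]
contact_force: [2.5, -10.1, -0.3]
grip_width: 0.0003
gripper_force: 5.0
```

```bash
python3 wt.py 1 -1 .09
```

```text
outward slope -0.000 (n=3443) yaw slope -0.006 offset@0 0.0881 [(0.01, 0.0881), (0.02, 0.0881), (0.03, 0.0881), (0.04, 0.0881), (0.05, 0.0881)]
tcp caddy [-0.0016 -0.1052  0.0786] F [  2.5 -10.1  -0.3]
```

All three walls measure square (slope 0.000, against their stops). I'm moving to the oil bottle.

Request:
servo_tool --pt "0 0 0 1.5 -7 0 1" --pt "0 0 0 3 -15 0 1" --pt "0 0 0 3 -15 40 1" --pt "0 0 0 3 -15 80 0.5" --pt "0 0 0 3 -15 120 0"

```text
clock: 17.42
tcp_pos: [0.5199, -0.0451, 0.2113]
orientation: [-1.954, -2.456, 0.0]
contact_force: [1.1, -0.3, 0.1]
grip_width: 0.0235
gripper_force: 0.0
```

Request:
servo_tool --pt "0 0 0 -10 -39 0 0" --pt "0 0 0 -20 -78 0 0" --pt "0 0 0 -31 -117 0 0" --pt "0 0 0 -42 -156 0 0" --pt "0 0 0 -52 -194 0 0"

```text
clock: 17.83
tcp_pos: [0.4678, -0.2411, 0.2107]
orientation: [-1.956, -2.458, -0.001]
contact_force: [0.5, -0.8, -0.8]
grip_width: 0.0832
gripper_force: 0.0
```

Request:
servo_tool --pt "0 0 0 -9 -33 0 0" --pt "0 0 0 -9 -33 0 0" --pt "0 0 0 -9 -33 0 0" --pt "0 0 0 -9 -33 0 0"

```text
clock: 18.17
tcp_pos: [0.4599, -0.2717, 0.2103]
orientation: [-1.956, -2.458, -0.002]
contact_force: [-0.8, 0.3, -0.1]
grip_width: 0.0851
gripper_force: 0.0
```

```bash
python3 - <<'E'
from w import *
o=r.get_obs(); print(o['tcp_pos'],o['joints'].round(2))
b,d=r.grab_frame('top'); P=cloud('top',d); z=np.load('top.npz'); P0=cloud('top',z['d'])
# side camera cross-check of oil / mill tops
s,ds=r.grab_frame('side'); S=cloud('side',ds)
for n,c in dict(oil=(.4588,-.2755),mill=(.543,-.368)).items():
    m=(np.hypot(S[...,0]-c[0],S[...,1]-c[1])<.04)&(ds>0)
    for lo,hi in((.02,.11),(.125,.16)):
        q=S[m&(S[...,2]>lo)&(S[...,2]<hi)]; print(n,len(q),'xmid',(q[:,0].min()+q[:,0].max())/2,'y',np.percentile(q[:,1],[2,50,98]).round(4))
E
```

```text
[ 0.45991039 -0.27170317  0.2103304 ] [ 0.77  0.3  -0.42  1.89  0.15  0.98  0.51]
oil 427 xmid 0.45412842010691445 y [-0.306  -0.298  -0.2801]
oil 137 xmid 0.45369399228313056 y [-0.2973 -0.284  -0.2648]
mill 438 xmid 0.5386688341285286 y [-0.3957 -0.3888 -0.3734]
mill 143 xmid 0.5385072329800897 y [-0.3905 -0.3774 -0.3517]
```

Request:
servo_tool --pt "0 0 0 -3.5 -5.5 -25 0" --pt "0 0 0 -3.5 -5.5 -55 0" --pt "0 0 0 -3.5 -5.5 -85 0" --pt "0 0 0 -3.5 -5.5 -110 0" --pt "0 0 0 -3.5 -5.5 -123 0" --force 40

```text
clock: 18.68
tcp_pos: [0.4553, -0.2755, 0.0847]
orientation: [-1.95, -2.458, -0.0]
contact_force: [-0.7, 0.2, -0.1]
grip_width: 0.0852
gripper_force: 0.0
```

Request:
servo_tool --pt "0 0 0 0 0 0 0" --pt "0 0 0 0 0 0 0.2" --pt "0 0 0 0 0 0 0.3" --pt "0 0 0 0 0 0 0.5" --pt "0 0 0 0 0 0 0.7"

```text
clock: 19.1
tcp_pos: [0.4575, -0.2782, 0.0893]
orientation: [1.954, 2.456, 0.001]
contact_force: [-1.0, 1.2, 5.2]
grip_width: 0.0528
gripper_force: 42.1
```

Request:
servo_tool --pt "0 0 0 0 0 0 1" --pt "0 0 0 0 0 0 1" --pt "0 0 0 0 0 0 1" --pt "0 0 0 0 0 0 1"

```text
clock: 19.43
tcp_pos: [0.4575, -0.2782, 0.0892]
orientation: [1.954, 2.456, 0.001]
contact_force: [-1.9, 0.6, 5.6]
grip_width: 0.0523
gripper_force: 42.2
```

Request:
servo_tool --pt "0 0 0 0 0 10 1" --pt "0 0 0 0 0 35 1" --pt "0 0 0 0 0 65 1" --pt "0 0 0 0 0 95 1" --pt "0 0 0 0 0 125 1"

```text
clock: 19.85
tcp_pos: [0.4556, -0.2776, 0.2143]
orientation: [-1.956, -2.458, 0.0]
contact_force: [0.1, -0.9, -2.9]
grip_width: 0.0522
gripper_force: 43.5
```

Request:
servo_tool --pt "0 0 0 1 15 5 1" --pt "0 0 0 3 42 5 1" --pt "0 0 0 5 72 5 1" --pt "0 0 0 7 102 5 1" --pt "0 0 0 9 132 5 1"

```text
clock: 20.27
tcp_pos: [0.4643, -0.1441, 0.2175]
orientation: [-1.956, -2.457, 0.001]
contact_force: [0.6, 0.6, -3.6]
grip_width: 0.0527
gripper_force: 43.5
```

Request:
servo_tool --pt "0 0 0 2 30 0 1" --pt "0 0 0 4 60 0 1" --pt "0 0 0 6 90 0 1" --pt "0 0 0 8 120 0 1" --pt "0 0 0 10 150 0 1"

```text
clock: 20.68
tcp_pos: [0.4742, 0.0058, 0.2174]
orientation: [-1.956, -2.458, 0.001]
contact_force: [1.1, -0.7, -3.5]
grip_width: 0.0528
gripper_force: 43.5
```

Request:
servo_tool --pt "0 0 0 2 30 0 1" --pt "0 0 0 4 60 0 1" --pt "0 0 0 6 85 0 1" --pt "0 0 0 8 108 0 1" --pt "0 0 0 8 108 0 1"

```text
clock: 21.1
tcp_pos: [0.4822, 0.1182, 0.2179]
orientation: [-1.946, -2.464, -0.005]
contact_force: [-0.1, -0.0, -2.5]
grip_width: 0.0527
gripper_force: 43.5
```

```bash
python3 - <<'E'
from w import *
b,d,P,o=wrist('w7'); print(o['tcp_pos'],o['orientation'],o['grip_width'])
s=r.grab_frame('side')[0]
cv2.imwrite('pics/f.png',np.hstack([b[:,60:440],cv2.resize(s[70:250,180:330],(320,384),interpolation=2)]))
E
```

```text
[0.48220504 0.11818679 0.21793013] [-1.94635484 -2.46390999 -0.00457352] 0.05270534018702659
```

View pics/f.png

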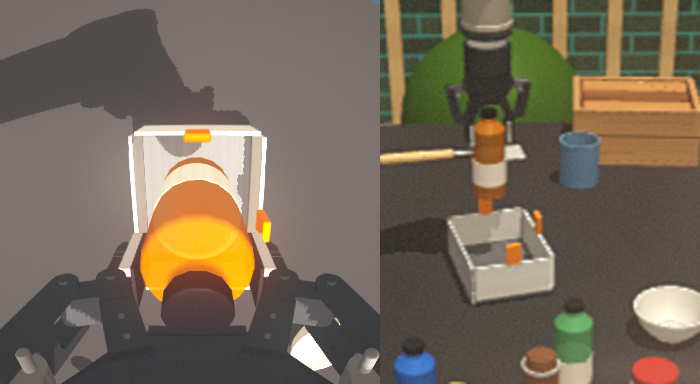

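The amber bottle is gripped upright above the caddy, with all three walls still standing. Lowering.

Request:
servo_tool --pt "0 0 0 2.5 -1.5 0 1" --pt "0 0 0 2.5 -1.5 -20 1" --pt "0 0 0 2.5 -1.5 -50 1" --pt "0 0 0 2.5 -1.5 -80 1" --pt "0 0 0 2.5 -1.5 -100 1"

```text
clock: 21.62
tcp_pos: [0.4847, 0.108, 0.1152]
orientation: [-1.959, -2.455, 0.004]
contact_force: [0.0, -0.8, -3.5]
grip_width: 0.0525
gripper_force: 43.5
```

Request:
servo_tool --pt "0 0 0 0 0 -5 1" --pt "0 0 0 0 0 -10 1" --pt "0 0 0 0 0 -13 1" --pt "0 0 0 0 0 -14 1" --pt "0 0 0 0 0 -14 1"

```text
clock: 22.03
tcp_pos: [0.4866, 0.1105, 0.1044]
orientation: [1.956, 2.457, 0.002]
contact_force: [-0.7, 0.3, -4.0]
grip_width: 0.0526
gripper_force: 43.6
```

Request:
servo_tool --pt "0 0 0 0 0 -1 1" --pt "0 0 0 0 0 -2 1" --pt "0 0 0 0 0 -3 1" --pt "0 0 0 0 0 -3 1" --pt "0 0 0 0 0 -3 1"

```text
clock: 22.45
tcp_pos: [0.4862, 0.1108, 0.1013]
orientation: [1.956, 2.457, 0.001]
contact_force: [-1.9, -0.9, 5.8]
grip_width: 0.0524
gripper_force: 44.4
```

Contact: the bottle stands on the floor. Releasing and retreating.

Request:
servo_tool --pt "0 0 0 0 0 0 0.3" --pt "0 0 0 0 0 0 0.2" --pt "0 0 0 0 0 0 0.1" --pt "0 0 0 0 0 0 0" --pt "0 0 0 0 0 0 0"

```text
clock: 22.87
tcp_pos: [0.4858, 0.1106, 0.1005]
orientation: [-1.956, -2.458, -0.0]
contact_force: [-0.3, -0.1, -0.4]
grip_width: 0.0854
gripper_force: 0.0
```

Request:
servo_tool --pt "0 0 0 0 0 0 0" --pt "0 0 0 0 0 15 0" --pt "0 0 0 0 0 45 0" --pt "0 0 0 0 0 85 0" --pt "0 0 0 0 0 120 0"

```text
clock: 23.28
tcp_pos: [0.4853, 0.1107, 0.2219]
orientation: [-1.955, -2.458, 0.001]
contact_force: [0.9, -0.0, 0.7]
grip_width: 0.0855
gripper_force: 0.0
```

Request:
servo_tool --pt "0 0 0 4 -35 0 0" --pt "0 0 0 8 -75 0 0" --pt "0 0 0 12 -115 0 0" --pt "0 0 0 16 -155 0 0" --pt "0 0 0 20 -195 0 0"

```text
clock: 23.7
tcp_pos: [0.5056, -0.0864, 0.2208]
orientation: [1.956, 2.458, 0.0]
contact_force: [-0.0, 1.2, 0.1]
grip_width: 0.0856
gripper_force: 0.0
```

Request:
servo_tool --pt "0 0 0 4 -40 0 0" --pt "0 0 0 8 -80 0 0" --pt "0 0 0 12 -120 0 0" --pt "0 0 0 16 -160 0 0" --pt "0 0 0 20 -200 0 0"

```text
clock: 24.12
tcp_pos: [0.5255, -0.2865, 0.2205]
orientation: [1.956, 2.458, -0.0]
contact_force: [1.5, 0.1, 0.0]
grip_width: 0.0853
gripper_force: 0.0
```

Request:
servo_tool --pt "0 0 0 7 -30 0 0" --pt "0 0 0 14 -60 0 0" --pt "0 0 0 14 -85 0 0" --pt "0 0 0 14 -85 0 0" --pt "0 0 0 14 -85 0 0"

```text
clock: 24.53
tcp_pos: [0.539, -0.3712, 0.2197]
orientation: [-1.96, -2.454, 0.0]
contact_force: [-0.3, 0.4, -0.7]
grip_width: 0.0855
gripper_force: 0.0
```

```bash
python3 tilt.py; python3 - <<'E'
from w import *
o=r.get_obs(); print(o['tcp_pos'],o['orientation'])
s,d=r.grab_frame('side'); S=cloud('side',d)
m=(abs(S[...,0]-.486)<.04)&(abs(S[...,1]-.11)<.05)&(S[...,2]>.13)&(d>0); q=S[m]; print('oil top',len(q),q.mean(0),q.max(0))
np.savez('side3.npz',b=s,d=d)
E
```

```text
right wall 276 slope d/dz -0.010 pos@z=.03 -0.0920 zmax 0.055
left wall 80 slope d/dz 0.001 pos@z=.03 0.0915 zmax 0.055
front wall 19 slope d/dz 0.032 pos@z=.03 0.0617 zmax 0.056
tab right 7 [ 0.0036 -0.0915  0.0635]
tab left 3 [-0.0222  0.0533  0.1242]
tab front 0 
[ 0.53955937 -0.36921298  0.21996094] [-1.95651137e+00 -2.45660094e+00 -8.36744267e-04]
oil top 128 [0.48214271 0.10243499 0.14537805] [0.50512354 0.12244304 0.16582751]
```

Request:
servo_tool --pt "0 0 0 1 -1 -30 0" --pt "0 0 0 1 -1 -65 0" --pt "0 0 0 1 -1 -95 0" --pt "0 0 0 1 -1 -120 0" --pt "0 0 0 1 -1 -136 0"

```text
clock: 25.05
tcp_pos: [0.5398, -0.3676, 0.0818]
orientation: [-1.951, -2.458, -0.0]
contact_force: [-0.1, -0.4, -0.1]
grip_width: 0.0856
gripper_force: 0.0
```

Request:
servo_tool --pt "0 0 0 0 0 0 0" --pt "0 0 0 0 0 0 0.2" --pt "0 0 0 0 0 0 0.3" --pt "0 0 0 0 0 0 0.5" --pt "0 0 0 0 0 0 0.7"

```text
clock: 25.47
tcp_pos: [0.5422, -0.3709, 0.0868]
orientation: [1.954, 2.455, 0.001]
contact_force: [-0.6, 0.4, 4.5]
grip_width: 0.047
gripper_force: 40.2
```

Request:
servo_tool --pt "0 0 0 0 0 0 1" --pt "0 0 0 0 0 0 1" --pt "0 0 0 0 0 0 1" --pt "0 0 0 0 0 0 1"

```text
clock: 25.8
tcp_pos: [0.5422, -0.3709, 0.0868]
orientation: [1.954, 2.455, 0.001]
contact_force: [-0.8, 0.6, 6.3]
grip_width: 0.0469
gripper_force: 40.1
```

Request:
servo_tool --pt "0 0 0 0 0 10 1" --pt "0 0 0 0 0 40 1" --pt "0 0 0 0 0 80 1" --pt "0 0 0 0 0 120 1" --pt "0 0 0 0 0 155 1"

```text
clock: 26.22
tcp_pos: [0.5407, -0.3703, 0.2427]
orientation: [1.956, 2.457, 0.0]
contact_force: [0.3, -0.0, -2.0]
grip_width: 0.0468
gripper_force: 41.7
```

Request:
servo_tool --pt "0 0 0 -3 15 20 1" --pt "0 0 0 -8 42 25 1" --pt "0 0 0 -12 72 25 1" --pt "0 0 0 -15 102 25 1" --pt "0 0 0 -18 132 25 1"

```text
clock: 26.63
tcp_pos: [0.522, -0.2372, 0.2653]
orientation: [1.957, 2.457, -0.0]
contact_force: [-0.1, 1.0, -1.8]
grip_width: 0.0468
gripper_force: 41.7
```

Request:
servo_tool --pt "0 0 0 -2 30 0 1" --pt "0 0 0 -4 60 0 1" --pt "0 0 0 -6 90 0 1" --pt "0 0 0 -8 120 0 1" --pt "0 0 0 -10 150 0 1"

```text
clock: 27.05
tcp_pos: [0.512, -0.0871, 0.2651]
orientation: [1.956, 2.458, -0.001]
contact_force: [1.1, -0.1, -3.6]
grip_width: 0.0469
gripper_force: 41.7
```

Request:
servo_tool --pt "0 0 0 -2 30 0 1" --pt "0 0 0 -4 60 0 1" --pt "0 0 0 -7 90 0 1" --pt "0 0 0 -9 118 0 1" --pt "0 0 0 -9 118 0 1"

```text
clock: 27.47
tcp_pos: [0.5026, 0.0366, 0.2657]
orientation: [-1.945, -2.466, -0.004]
contact_force: [0.1, 0.9, -2.0]
grip_width: 0.0469
gripper_force: 41.7
```

Request:
servo_tool --pt "0 0 0 0 0 0 1" --pt "0 0 0 0 0 -20 1" --pt "0 0 0 0 0 -50 1" --pt "0 0 0 0 0 -50 1"

```text
clock: 27.8
tcp_pos: [0.5005, 0.0273, 0.2104]
orientation: [-1.955, -2.452, 0.01]
contact_force: [-2.5, -0.5, -2.9]
grip_width: 0.0473
gripper_force: 42.1
```

```bash
python3 - <<'E'
from w import *
b,d,P,o=wrist('w8'); print(o['tcp_pos'],o['orientation'],o['grip_width'])
s=r.grab_frame('side')[0]
cv2.imwrite('pics/g.png',np.hstack([b[:,60:440],cv2.resize(s[70:250,180:330],(320,384),interpolation=2)]))
E
```

```text
[0.50054336 0.02727565 0.21040627] [-1.95535006 -2.45217099  0.00953811] 0.0472969375892121
```

View pics/g.png

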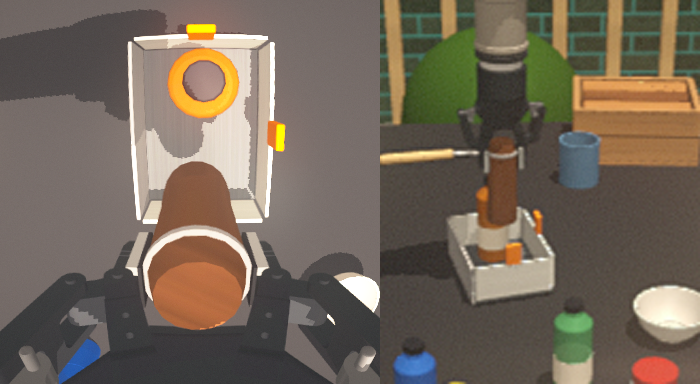

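The oil stands in the caddy at (203,82) in the wrist view, and the mill is upright above the free half. Lowering.

Request:
servo_tool --pt "0 0 0 0 0 0 1" --pt "0 0 0 0 0 -30 1" --pt "0 0 0 0 0 -60 1" --pt "0 0 0 0 0 -85 1" --pt "0 0 0 0 0 -100 1"

```text
clock: 28.32
tcp_pos: [0.5039, 0.0289, 0.1138]
orientation: [1.957, 2.457, -0.001]
contact_force: [-0.6, -0.3, -2.3]
grip_width: 0.0469
gripper_force: 42.1
```

Request:
servo_tool --pt "0 0 0 0 0 -4 1" --pt "0 0 0 0 0 -8 1" --pt "0 0 0 0 0 -11 1" --pt "0 0 0 0 0 -12 1" --pt "0 0 0 0 0 -12 1"

```text
clock: 28.73
tcp_pos: [0.5046, 0.0295, 0.1035]
orientation: [1.956, 2.457, 0.002]
contact_force: [-0.3, 0.4, -1.7]
grip_width: 0.0466
gripper_force: 42.1
```

Request:
servo_tool --pt "0 0 0 0 0 -1 1" --pt "0 0 0 0 0 -2 1" --pt "0 0 0 0 0 -3 1" --pt "0 0 0 0 0 -4 1" --pt "0 0 0 0 0 -4 1"

```text
clock: 29.15
tcp_pos: [0.504, 0.0296, 0.0988]
orientation: [1.956, 2.458, 0.0]
contact_force: [-1.1, -0.0, 1.5]
grip_width: 0.0466
gripper_force: 42.2
```

Request:
servo_tool --pt "0 0 0 0 0 -0.7 1" --pt "0 0 0 0 0 -0.7 1" --pt "0 0 0 0 0 -0.7 0.4" --pt "0 0 0 0 0 -0.7 0.3" --pt "0 0 0 0 0 -0.7 0.2"

```text
clock: 29.57
tcp_pos: [0.5039, 0.0295, 0.0978]
orientation: [1.956, 2.458, 0.0]
contact_force: [-0.1, 0.3, -1.1]
grip_width: 0.0676
gripper_force: 0.0
```

Request:
servo_tool --pt "0 0 0 0 0 0 0" --pt "0 0 0 0 0 0 0" --pt "0 0 0 0 0 0 0" --pt "0 0 0 0 0 20 0" --pt "0 0 0 0 0 55 0"

```text
clock: 29.98
tcp_pos: [0.501, 0.0291, 0.1504]
orientation: [-1.952, -2.454, 0.007]
contact_force: [1.3, -0.4, 0.2]
grip_width: 0.0852
gripper_force: 0.0
```

Request:
servo_tool --pt "0 0 0 0 0 40 0" --pt "0 0 0 0 0 80 0" --pt "0 0 0 5 -35 90 0" --pt "0 0 0 10 -70 90 0" --pt "0 0 0 15 -105 90 0"

```text
clock: 30.4
tcp_pos: [0.5196, -0.0765, 0.2445]
orientation: [1.952, 2.457, 0.002]
contact_force: [0.4, -0.3, -1.5]
grip_width: 0.0854
gripper_force: 0.0
```

Request:
servo_tool --pt "0 0 0 2 -15 0 0" --pt "0 0 0 2 -15 0 0" --pt "0 0 0 2 -15 0 0" --pt "0 0 0 2 -15 0 0" --pt "0 0 0 2 -15 0 0"

```text
clock: 30.82
tcp_pos: [0.5207, -0.0887, 0.2428]
orientation: [-1.953, -2.46, -0.001]
contact_force: [0.3, 0.6, 0.1]
grip_width: 0.0858
gripper_force: 0.0
```

```bash
python3 wt.py 1 -1 .09; python3 tilt.py|head -3; python3 - <<'E'
from w import *
b,d,P,o=wrist('w9'); s=r.grab_frame('side')[0]
cv2.imwrite('pics/h.png',np.hstack([b[:,60:440],cv2.resize(s[100:300,170:340],(400,384),interpolation=2)]))
E
```

```text
outward slope 0.064 (n=63) yaw slope -0.027 offset@0 0.0865 [(0.01, 0.0889), (0.02, 0.0879), (0.03, 0.0886), (0.04, 0.0878), (0.05, nan)]
tcp caddy [-0.0119 -0.1592  0.2308] F [0.3 0.6 0.1]
right wall 337 slope d/dz 0.024 pos@z=.03 -0.0917 zmax 0.056
left wall 84 slope d/dz -0.050 pos@z=.03 0.0920 zmax 0.056
front wall 100 slope d/dz -0.006 pos@z=.03 0.0617 zmax 0.056
  return _methods._mean(a, axis=axis, dtype=dtype,
  ret = ret.dtype.type(ret / rcount)
```

View pics/h.png

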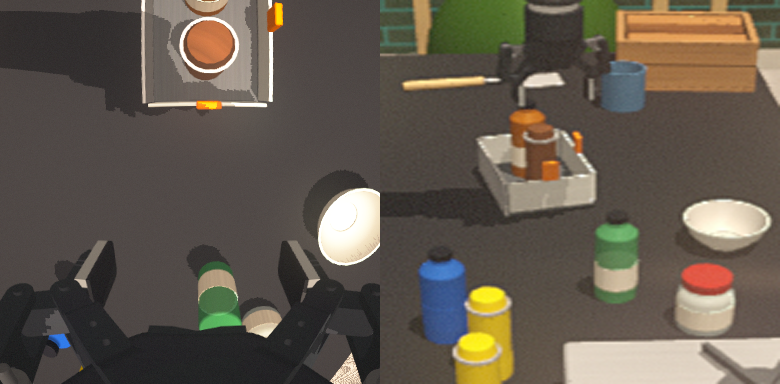

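Both items stand upright inside the three raised walls, and everything else is where it was. The gripper is clear, so I'm handing in.

```bash
python3 -c "
from bench import r
print(r.hand_in())"
```

```text
the job is handed in; nothing more can be done
None
```

The job is handed in at about 31 s: all three walls measured square upright when set, the oil bottle and pepper mill stand upright inside the caddy, and nothing else was touched; no verdict was returned.

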